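Wedge up the front of a stone flattening plate and hold the wedge

TASK

Take the wooden dust cover off the stone flattening plate and stand it right way up on the bare bench. Then take the loose wooden wedge and push it, thin end first and flat along the base board, into the opening under the middle of the plate's front edge, until that edge has just lifted off its two front rests, by about 4 mm; lift the plate with the wedge alone. Finish while still gripping the wedge, holding it in place there with the plate resting on it; leave the other things on the bench where they are.

Things in the scene. Friction and masses are not known exactly. Their poses are not given: they have to be found in the camera images.
- cradle: Fixed wooden cradle; board 238 x 156 x 12 mm (x -140 to +98, y -78 to 78). Origin: bench level under the plate's middle; x points from the open front (near the robot) to the back, z up. On the board: two front rests (x -66 to -46, y 28 to 46 and -46 to -28 mm) and a rear bearer (x 46 to 66), 16 mm high; behind the plate a stop with 2.5 mm play and side cheeks.
- cradle_mouth (a point): On top of the base board (12 mm above the bench), below the middle of the plate's front edge: the middle of the opening for the wedge, 56 mm wide between the front rests and 16 mm high under the plate. Axes as the cradle's: the wedge goes in along +x.
- plate: Grey stone plate, 140 x 100 x 20 mm, about 0.8 kg (20 % more or less), loose, lying on the rests, under the cover at first. Origin: centre of its underside (28 mm above the bench at first); axes as the cradle's; its front edge is at x = -70 mm. Lifted at the front it tips about the rear bearer.
- plate_front_left (a point): Point on the plate's underside at the front edge, 40 mm to the +y side of the middle. 28 mm above the bench while the plate lies on its rests.
- plate_front_right (a point): The same, 40 mm to the -y side of the middle.
- cover: Loose dust cover of light wood over the plate, standing on the base board: a box open below, 182 (x) x 138 (y) mm outside, walls 6 mm, 52 mm high, with a dark bridge handle on top; 0.3 kg. Origin: centre of its lower rim; x along its length. It must rise 40 mm to come clear of the plate, with about 3 mm of play at the sides.
- cover_handle (a point): Middle of the cover's handle bar, 80 mm above the cover's lower rim. The bar is 96 mm long along the cover's x axis, 22 mm wide (y), 16 mm high; it stands on two posts at its ends and has 20 mm of free space between them below it.
- wedge: Loose pale wooden wedge, 120 long, 35 wide, lying on its straight face; 12 mm thick at the thin end, 30 at the thick end (rises 15 in 100), 30 g. y points from the thin to the thick end, x up, z across. Origin: half way along, 15 mm above its underside, at one edge of the width (z = 0 to 35 mm). It lies at one of two places at the robot's right; the offcut lies at the other.
- wedge_thin_end (a point): Middle of the bottom edge of the wedge's thin end.
- wedge_thick_end (a point): Middle of the bottom edge of the wedge's thick end.
- clear_spot (a point): Middle of a bare stretch of bench at the robot's left front, between the front wall of the tool tray and the bench's front edge: 190 mm deep and 300 mm long, running at 60 degrees to world x. The cover fits there with its length along the stretch (its x axis at +60 degrees or -120 from world x). Any other bare place on the bench will do as well.
- offcut: Dark wooden offcut, 30 x 85 x 30 mm, origin under its centre. Bystander, to be left where it is.
- box: Small wooden box with lid, 69 x 86 x 35 mm, origin under its centre. Bystander, to be left where it is.

How it is judged:
By the outcome, as a careful person would: the job done as asked, in the order asked, and still so for the second after the job is handed in, while the arm keeps its last pose, push and grip.
It also fails if it takes over 64 s, if anything falls off the work surface, if the arm or the gripper's body presses on something with over 40 N, if the wrist force passes 120 N, or if a joint passes its speed limit or range.

ROBOT

A 6-joint arm with a two-finger parallel gripper is mounted at the origin on a cart in front of the work surface, level with it; the furniture and walls round the work are solid. World frame = base frame: x ahead of the robot, y to its left, z up, the work surface at z = 0. Lengths are in m, angles in degrees, forces in N, time in s.
With the tool pointing down it reaches from about 0.4 to 0.825 m from the base axis. Payload 7 kg.
Tool frame: the origin (TCP) lies midway between the tips of the shut fingers; the grasp point (between the pads) lies 19 mm behind it; z points along the fingers, y is the direction in which the jaws open and shut (so a half turn about z gives the same grasp; the last joint's range is limited). The gripper opens to 88 mm and grips with 3 to 60 N. Pads are 19 mm wide; open, the fingers measure 130 mm over their backs; the gripper's body (78 mm by 193 mm) begins 47 mm behind the grasp point.
Start: joints at [80.965, 20.546, 0.682, 0, -70.136, -16.507], TCP at [0.291, 0.609, 0.227] pointing down, gripper open.
Joint ranges: [-176.03, 176.03], [-82.01, 121.73], [-58.28, 71.71], [-173.87, 95.51], [-174.79, -0.11], [-173.66, 173.66]. Speed limits (degrees/s): [136.94, 136.94, 172.46, 180, 180, 180].

INTERFACE

Orientations are given as a 3x3 rotation matrix whose columns are the frame's x, y, z axes.
In Python, from rig import robot gives the robot as it stands. Calls block until the motion is done:
- robot.goto(position, orientation): joint-space move of the TCP to a pose.
- robot.servo_line(position, ori=None, speed=0.15): straight line of the TCP; ori=None keeps the orientation; speed is the mean speed in m/s.
- robot.movej(angles): joint-space move.
- robot.move_gripper(opening): opening from 0.0 (shut) to 1.0 (fully open); the grip force is fixed at half the most; returns when the fingers have stopped.
- robot.dwell(seconds).
- robot.ik(position, orientation): joint angles nearest the present ones, or None.
- robot.grab_frame(name): name is "scene" or "top" or "wrist"; returns (picture, depth): 420x560x3 uint8, red, green, blue; 420x560 float32, m along the optical axis (not along the pixel's ray), 0 where there is no reading.
- robot.camera_info(name): a dict with "vfov" (degrees; the focal length in pixels is half the picture's height over the tangent of half this angle, whatever the lens; pixels are square), "cx", "cy" (the principal point, pixels), "view" (4x4, takes a point from world to camera coordinates); the wrist camera has in their place "T_tool_cam" (4x4, takes a point from camera to tool coordinates, whose origin is the TCP and whose axes are the flange's). Camera axes: x right, y down, z forward; pixel columns grow to the right and rows downward; lengths in m; the calibration is good to about 2 mm. A picture is of the moment at which its call begins: read the wrist's pose just before it. camera_info takes no time and is no camera call.
A pose or a line that the arm cannot do raises robot.Unreachable and nothing moves.
- robot.job_done(): hands the job in, once; it reports no verdict.
Readings, each from a call of its own:
- robot.read_t(): time.
- robot.read_qpos(): joint angles.
- robot.read_qvel(): joint speeds.
- robot.read_effort(): joint torques, N m.
- robot.read_position(): TCP position.
- robot.read_tcp_rot(): TCP orientation.
- robot.read_force(): force on the tool from outside, world axes, zero at the start.
- robot.read_ft_torque(): the same for the moment, N m.
- robot.read_grip_width(): opening from 0.0 (shut) to 1.0 (fully open).
Only numpy, scipy, OpenCV 4.12 (cv2) and the standard library are available. Lean on these libraries where they do the work, as an engineer would, in place of code of your own. Each camera call takes 0.05 s, during which the arm holds its last target. There are 200 camera calls.

## Working session

There is one attempt and no reset: what is moved stays moved. The work goes in short steps, each a Python script; the robot and the scene stay as the last script left them, time stands still between calls to the robot, and variables do not carry over. Pictures are saved under pics/ and viewed, about 8 in all and at most 12, crops included, and the job is handed in when it is done.

```bash
ls; mkdir -p pics; cat > h.py <<'E'
import numpy as np, cv2
from rig import robot
def snap(n):
    im,d=robot.grab_frame(n); return im,d
def K(n):
    c=robot.camera_info(n); return c,210/np.tan(np.radians(c["vfov"])/2)
def world(n,d,T=None):
    """HxWx3 world points from depth; T = cam->world"""
    c,f=K(n)
    if T is None: T=np.linalg.inv(np.array(c["view"]))
    v,u=np.mgrid[:420,:560]
    P=np.stack([(u-c["cx"])/f*d,(v-c["cy"])/f*d,d],-1)
    return P@T[:3,:3].T+T[:3,3]
def wristT():
    T=np.eye(4);T[:3,:3]=robot.read_tcp_rot();T[:3,3]=robot.read_position()
    return T@np.array(robot.camera_info("wrist")["T_tool_cam"])
def down(a):
    """tool z down, tool y (jaw direction) at world angle a deg"""
    a=np.radians(a); y=np.array([np.cos(a),np.sin(a),0]); z=np.array([0,0,-1.])
    return np.stack([np.cross(y,z),y,z],1)
E
python3 - <<'E'
from h import *
for n in("scene","top"):
    im,d=snap(n); np.savez(f"{n}0.npz",im=im,d=d); cv2.imwrite(f"pics/{n}0.png",im[:,:,::-1])
    c=robot.camera_info(n);print(n,c)
    T=np.linalg.inv(np.array(c["view"]));print(T[:3,3])
    print((d==0).mean())
print(robot.read_t(), robot.camera_info("wrist"), robot.read_force(), robot.read_tcp_rot())
E
```

```text
pics
scene {'vfov': 48.13973971837288, 'cx': 270.4063925590524, 'cy': 212.43521936433856, 'view': array([[ 0.90690018, -0.42108519, -0.01480968, -0.44769691],
       [-0.32148739, -0.66881898, -0.67031861,  0.21455529],
       [ 0.27235624,  0.61267319, -0.74192563,  1.31079255],
       [ 0.        ,  0.        ,  0.        ,  1.        ]])}
[ 0.1179907  -0.84810734  1.10970074]
0.003958333333333334
top {'vfov': 43.993287331613615, 'cx': 280.4591913972314, 'cy': 212.7635240322315, 'view': array([[-0.00335885, -0.99980625, -0.0193955 , -0.00294829],
       [-0.99669929,  0.00492039, -0.08103282,  0.47746823],
       [ 0.08111255,  0.01905931, -0.9965227 ,  1.25938061],
       [ 0.        ,  0.        ,  0.        ,  1.        ]])}
[ 0.37373077 -0.02929997  1.29363479]
0.0038945578231292517
0.1 {'vfov': 65.8742472767146, 'cx': 283.91055245260117, 'cy': 209.3994075248985, 'T_tool_cam': array([[-1.36161844e-03, -9.62287592e-01, -2.72030765e-01,
         7.29401720e-02],
       [ 9.99998589e-01, -1.04264361e-03, -1.31710659e-03,
        -8.18536692e-04],
       [ 9.83804194e-04, -2.72032175e-01,  9.62287654e-01,
        -1.58359197e-01],
       [ 0.00000000e+00,  0.00000000e+00,  0.00000000e+00,
         1.00000000e+00]])} [ 0.63931973  0.08495104 -0.55693791] [[ 9.02218372e-01 -4.31279204e-01 -5.07497708e-04]
 [-4.31279478e-01 -9.02217303e-01 -1.39608447e-03]
 [ 1.44228987e-04  1.47844641e-03 -9.99998897e-01]]
```

View pics/top0.png

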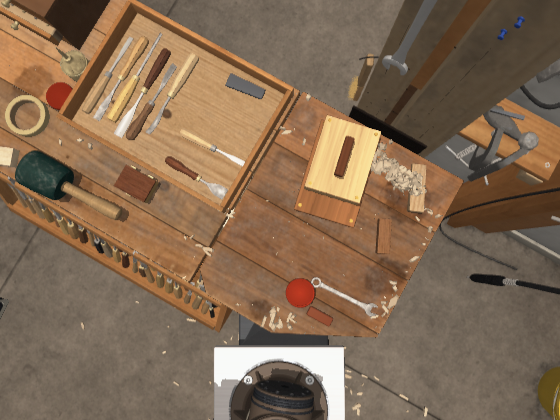

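View pics/scene0.png

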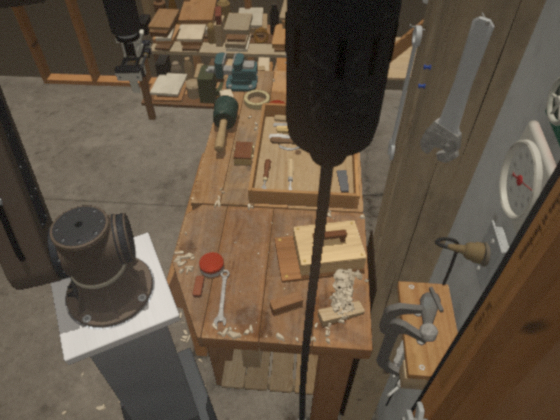

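The pale wedge lies near top (418,190), beside the shavings, and the dark offcut at (383,236). The cover is around (343,158), with its bare front board at (330,210), and the box is at (135,183). Next I'll measure them.

```bash
cat > m.py <<'E'
from h import *
def fit(P,m,name):
    # largest blob; min-area rect of world xy
    n,l,s,_=cv2.connectedComponentsWithStats(m.astype(np.uint8))
    if n<2: print(name,"none");return
    k=1+np.argmax(s[1:,4]); q=P[l==k]
    r=cv2.minAreaRect((q[:,:2]*1000).astype(np.float32)); b=cv2.boxPoints(r)
    print(name,len(q),"ctr",np.round(r[0],1),"size",np.round(r[1],1),"ang",round(r[2],1),"z pct",np.round(np.percentile(q[:,2],[2,25,50,75,98])*1000,1))
    return q,l==k
def win(u0,u1,v0,v1):
    w=np.zeros((420,560),bool); w[v0:v1,u0:u1]=1; return w
E
python3 - <<'E'
from m import *
D=np.load("top0.npz");im,d=D["im"],D["d"];P=world("top",d);z=P[...,2]
hsv=cv2.cvtColor(im,cv2.COLOR_RGB2HSV)
fit(P,win(240,300,230,270)&(d>0),"bench")
w=win(290,395,100,240)
fit(P,w&(z>.052)&(z<.075),"covertop"); fit(P,w&(z>.082)&(z<.11),"handle")
fit(P,w&(z>.006)&(z<.03),"board")
for nm,ww in(("wedge",win(408,428,160,214)),("offcut",win(372,395,215,258)),("box",win(105,165,160,208))):
    o=fit(P,ww&(z>.008)&(z<.06),nm)
    print(np.round(np.array([cv2.cvtColor(im,cv2.COLOR_RGB2HSV)[o[1]].mean(0)]),0))
# obstacles above 0.1 near the work
h=z>.1
q=P[h&win(290,470,0,260)]; print("tall",np.round(np.percentile(q,[0,5,50,95,100],axis=0),3))
# zoom view
c=cv2.resize(im[90:260,290:470],None,fx=3.3,fy=3.3,interpolation=cv2.INTER_CUBIC);cv2.imwrite("pics/z1.png",c[:,:,::-1])
# height map along wedge
for v in range(164,214,4): print(v,np.round(z[v,408:430]*1000).astype(int))
E
```

```text
bench 2392 ctr [387.8  23.5] size [147.9  97.1] ang 89.8 z pct [-6.5 -2.4 -0.7  1.   4.9]
covertop 3959 ctr [ 604.5 -155. ] size [138.1 183. ] ang 72.2 z pct [57.7 61.3 63.  64.7 68.2]
handle 393 ctr [ 604.4 -154.9] size [22.  96.4] ang 72.1 z pct [ 92.3  96.5  98.7 100.3 103.6]
board 2208 ctr [ 567.  -177.6] size [222.9 236.5] ang 72.4 z pct [ 6.7  9.8 11.9 14.7 28.1]
wedge 776 ctr [ 539.2 -338.7] size [ 48.9 121.3] ang 89.1 z pct [10.6 18.3 24.3 28.9 37.8]
[[ 16.  90. 194.]]
offcut 476 ctr [ 420.2 -255.9] size [31.7 85. ] ang 84.9 z pct [14.3 26.6 28.5 30.4 33.8]
[[ 13. 140. 150.]]
box 946 ctr [552.5 351.7] size [90.7 68.2] ang 61.1 z pct [15.5 32.3 34.4 36.4 39.9]
[[ 11. 148. 118.]]
tall [[ 0.374 -0.431  0.1  ]
 [ 0.633 -0.352  0.132]
 [ 0.7   -0.256  0.408]
 [ 0.73  -0.192  0.615]
 [ 0.794 -0.029  1.294]]
164 [ 2  2  2  0 12 16 10 12  9  7 10  8 12  7 12 10 -2  2 -3  1  0 -2]
168 [-3  1  0  8 14 14 15 14 11 10 14 11 11 12 12 13 15 14  0  3  0 -4]
172 [  19   21   26   28 1294   13   20   24   20   16   12   15   13   17
   13   14   16   18   -4   -9   -3    0]
176 [18 31 28 25 29 25 17 16 16 27 25 26 25 25 27 15 15 13  2  2 -5  0]
180 [37 18 28 33 30 36 38 39 35 32 20 20 20 22 21 13 19 13  0  3  3 -4]
184 [35 33 35 32 33 34 36 30 32 31 34 35 36 16 17 20 12  0 -1  4  4 -2]
188 [27 30 15 27 28 38 33 33 37 31 26 19 22 21 21 23 18  0 -4 -2  3  2]
192 [-2 20 26 28 30 36 37 37 30 37 35 32 36 21 23 24 20  5 -1 -4  0  3]
196 [ 2 13 24 21 22 21 22 20 23 20 26 14 19 24 21 23 28  1  0 -1 -2 -1]
200 [ 6 17 28 28 28 24 22 24 27 23 22 29 23 25 24 21 -2 -2 -2 -3 -2  1]
204 [12 18 26 27 27 28 28 26 28 29 23 31 22 26 25 26 -2 -5 -2  2  4 -3]
208 [13 29 28 28 26 32 27 29 25 27 25 26 28 27 25 29  1  2  0 -5  4 -1]
212 [-4 -5  1 -2 -7  0 -2  0 -5  4  3  7  7 11 -2 -2  0 -3 -6  1  4  3]
```

View pics/z1.png

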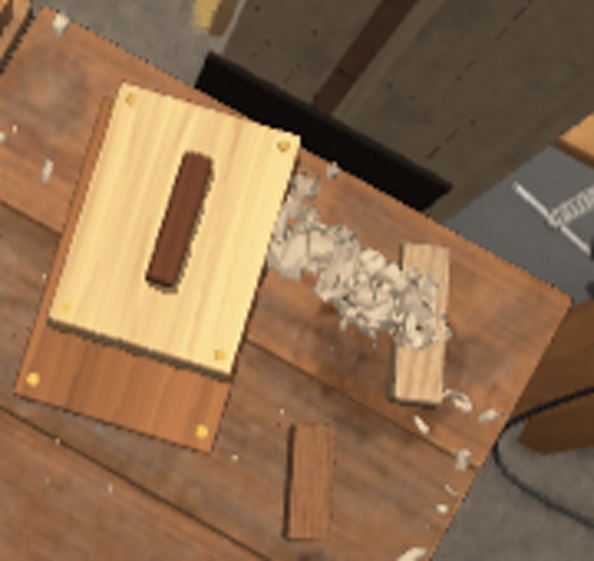

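```bash
python3 - <<'E'
from m import *
D=np.load("top0.npz");im,d=D["im"],D["d"]
d5=cv2.medianBlur(d,5);P=world("top",d5);z=P[...,2]
# raster free map, 4 mm, x 0.2..0.9, y -0.6..0.7
R=.004; G=np.zeros((175,325),np.uint8); N=np.zeros_like(G)
i=((P[...,0]-.2)/R).astype(int); j=((P[...,1]+.6)/R).astype(int)
ok=(i>=0)&(i<175)&(j>=0)&(j<325)
fl=ok&(abs(z)<.006); G[i[fl],j[fl]]=1
G=cv2.morphologyEx(G,cv2.MORPH_CLOSE,np.ones((3,3)))
bad=ok&(abs(z)>.009); G[i[bad],j[bad]]=0
G=cv2.morphologyEx(G,cv2.MORPH_CLOSE,np.ones((3,3)))
best=[]
for a in range(-90,90,10):
    k=np.zeros((81,81),np.uint8); t=np.radians(a)
    m=.012
    L,W=(.182/2+m)/R,(.138/2+m)/R
    pts=[(40+s*W*-np.sin(t)*0+0,0)]
    c=np.array([[L,W],[L,-W],[-L,-W],[-L,W]])@np.array([[np.cos(t),np.sin(t)],[-np.sin(t),np.cos(t)]]) if 0 else None
    ax=np.array([np.cos(t),np.sin(t)]);ay=np.array([-np.sin(t),np.cos(t)])
    q=np.array([s1*L*ax+s2*W*ay for s1,s2 in((1,1),(1,-1),(-1,-1),(-1,1))])
    cv2.fillPoly(k,[np.round(q[:,::-1]+40).astype(np.int32)],1)
    miss=cv2.filter2D(1-G.astype(np.float32),-1,k.astype(np.float32),borderType=cv2.BORDER_CONSTANT)/k.sum()
    X,Y=np.mgrid[:175,:325]; r=np.hypot(.2+X*R,-.6+Y*R); miss[(r<.42)|(r>.78)]=1
    I=np.unravel_index(miss.argmin(),miss.shape); best.append((round(float(miss[I]),3),a,round(.2+I[0]*R,3),round(-.6+I[1]*R,3)))
print(sorted(best)[:8])
v=np.flipud(np.fliplr(G))*255; cv2.imwrite("pics/free.png",cv2.resize(v,None,fx=2.4,fy=2.4,interpolation=0))
# tall stuff in cradle frame around cover
t=np.radians(-17.9);q=P[...,:2]-[.6045,-.155]; cx=q[...,0]*np.cos(t)+q[...,1]*np.sin(t); cy=-q[...,0]*np.sin(t)+q[...,1]*np.cos(t)
for z0 in(.02,.12,.2,.3,.4,.5,.7): 
    m=(z>z0)&(z<z0+.1)&(abs(cx)<.3)&(abs(cy)<.35)&((abs(cx)>.1)|(abs(cy)>.08)); 
    print(z0,m.sum(), "min cx near |cy|<.1:",cx[m&(abs(cy)<.1)].min(initial=9).round(3),"pts",[ (round(float(cx[m][k]),3),round(float(cy[m][k]),3)) for k in np.linspace(0,m.sum()-1,6).astype(int)] if m.any() else "")
# wedge: clean parts
P0=world("top",d);z0=P0[...,2]
for nm,w in(("thin",win(405,432,160,171)),("thick",win(400,432,196,216))):
    m=w&(z0>.007)&(z0<.036); 
    for v in range(160,216):
        u=np.where(m[v])[0]
        if len(u)>9: print(nm,v,"L",np.round(P0[v,u[0]]*1000),"R",np.round(P0[v,u[-1]]*1000),len(u))
E
```

```text
Traceback (most recent call last):
NameError: name 's' is not defined
```

```bash
cat > free.py <<'E'
from m import *
D=np.load("top0.npz");im,d=D["im"],D["d"]
P=world("top",cv2.medianBlur(d,5));z=P[...,2]
R=.004; G=np.zeros((175,325),np.uint8)
i=((P[...,0]-.2)/R).astype(int); j=((P[...,1]+.6)/R).astype(int)
ok=(i>=0)&(i<175)&(j>=0)&(j<325)
fl=ok&(abs(z)<.006); G[i[fl],j[fl]]=1
G=cv2.morphologyEx(G,cv2.MORPH_CLOSE,np.ones((3,3)))
bad=ok&(abs(z)>.009); G[i[bad],j[bad]]=0
G=cv2.morphologyEx(G,cv2.MORPH_CLOSE,np.ones((3,3)))
best=[]
X,Y=np.mgrid[:175,:325]; r=np.hypot(.2+X*R,-.6+Y*R)
for a in range(-90,90,10):
    k=np.zeros((81,81),np.uint8); t=np.radians(a)
    L,W=(.182/2+.012)/R,(.138/2+.012)/R
    ax=np.array([np.cos(t),np.sin(t)]);ay=np.array([-np.sin(t),np.cos(t)])
    q=np.array([s1*L*ax+s2*W*ay for s1,s2 in((1,1),(1,-1),(-1,-1),(-1,1))])
    cv2.fillPoly(k,[np.round(q[:,::-1]+40).astype(np.int32)],1)
    miss=cv2.filter2D(1-G.astype(np.float32),-1,k.astype(np.float32),borderType=cv2.BORDER_CONSTANT)/k.sum()
    miss[(r<.42)|(r>.78)]=1
    for side in (0,1):
        mm=miss.copy(); mm[((Y*R-.6)>.16)==side]=1
        I=np.unravel_index(mm.argmin(),mm.shape); best.append((round(float(mm[I]),3),a,round(.2+I[0]*R,3),round(-.6+I[1]*R,3)))
print(*sorted(best)[:14],sep="\n")
v=np.flipud(np.fliplr(G))*255; cv2.imwrite("pics/free.png",cv2.resize(v,None,fx=2.4,fy=2.4,interpolation=0))
t=np.radians(-17.9);q=P[...,:2]-[.6045,-.155]; cx=q[...,0]*np.cos(t)+q[...,1]*np.sin(t); cy=-q[...,0]*np.sin(t)+q[...,1]*np.cos(t)
for z0 in(.02,.12,.2,.3,.4,.5,.7):
    m=(z>z0)&(z<z0+.1)&(abs(cx)<.3)&(abs(cy)<.35)&((abs(cx)>.1)|(abs(cy)>.08))
    print(z0,m.sum(),[(round(float(cx[m][k]),3),round(float(cy[m][k]),3)) for k in np.linspace(0,m.sum()-1,6).astype(int)] if m.any() else "")
P0=world("top",d);z0=P0[...,2]
m=win(400,432,160,216)&(z0>.007)&(z0<.036)
for v in [*range(162,172,2),*range(196,214,2)]:
    u=np.where(m[v])[0]
    if len(u)>9: print(v,"L",np.round(P0[v,u[0]]*1000),"R",np.round(P0[v,u[-1]]*1000),len(u))
E
python3 free.py
```

```text
(-0.0, -70, np.float64(0.424), np.float64(0.044))
(-0.0, -60, np.float64(0.42), np.float64(0.036))
(-0.0, -50, np.float64(0.424), np.float64(0.048))
(0.0, -40, np.float64(0.416), np.float64(0.064))
(-0.0, -30, np.float64(0.42), np.float64(0.052))
(-0.0, 30, np.float64(0.424), np.float64(0.02))
(-0.0, 40, np.float64(0.424), np.float64(0.028))
(0.0, 50, np.float64(0.428), np.float64(0.024))
(-0.0, 60, np.float64(0.424), np.float64(0.028))
(0.003, -80, np.float64(0.408), np.float64(0.1))
(0.004, 20, np.float64(0.42), np.float64(0.02))
(0.004, 70, np.float64(0.42), np.float64(0.02))
(0.006, 70, np.float64(0.4), np.float64(0.16))
(0.006, 80, np.float64(0.4), np.float64(0.136))
0.02 5860 [(0.173, 0.349), (0.184, -0.099), (0.1, -0.133), (0.071, -0.288), (-0.016, -0.173), (-0.183, -0.172)]
0.12 4746 [(0.184, 0.025), (0.211, -0.348), (0.154, -0.256), (0.133, -0.271), (0.111, -0.284), (0.06, -0.329)]
0.2 2538 [(0.188, 0.021), (0.122, -0.035), (0.127, -0.013), (0.105, -0.114), (0.092, -0.17), (0.087, -0.203)]
0.3 2598 [(0.135, 0.004), (0.128, -0.009), (0.117, -0.058), (0.098, -0.142), (0.093, -
[... 264 characters left out ...]
112), (0.099, -0.14), (0.098, -0.144), (0.098, -0.14), (0.098, -0.144), (0.093, -0.168)]
164 L [ 598. -331.   12.] R [ 598. -359.   10.] 12
166 L [ 590. -298.   28.] R [ 592. -362.   16.] 19
168 L [ 586. -299.   25.] R [ 587. -363.   14.] 22
170 L [ 581. -299.   24.] R [ 582. -363.   14.] 25
196 L [ 518. -322.   13.] R [ 516. -355.   28.] 16
198 L [ 513. -322.   13.] R [ 511. -356.   25.] 16
200 L [ 508. -321.   17.] R [ 507. -354.   21.] 15
202 L [ 502. -320.   19.] R [ 501. -353.   27.] 15
204 L [ 498. -319.   12.] R [ 497. -353.   26.] 16
206 L [ 493. -319.   11.] R [ 491. -351.   32.] 16
208 L [ 488. -319.   13.] R [ 487. -351.   29.] 16
210 L [ 483. -318.   18.] R [ 483. -376.    8.] 17
```

View pics/free.png

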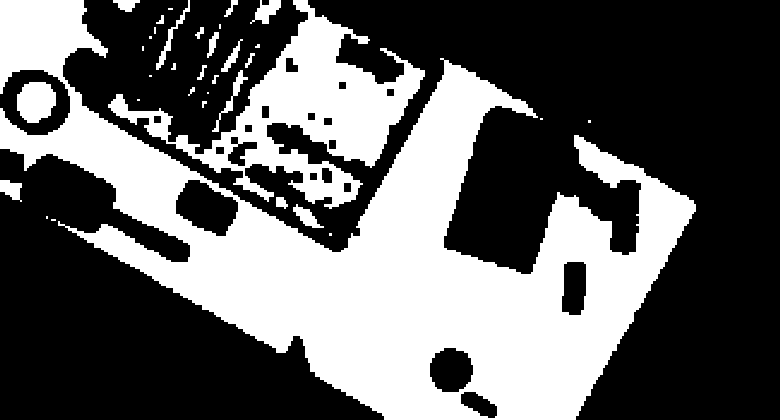

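```bash
cat >> free.py <<'E'
print("----")
t=np.radians(60);ax=np.array([np.cos(t),np.sin(t)]);ay=np.array([-np.sin(t),np.cos(t)])
xy=np.stack([.202+X*R,-.598+Y*R],-1)
for y in (.14,.17,.2,.23,.26,.29):
    b=[]
    for x in np.arange(.36,.56,.004):
        e=xy-[x,y]; u=abs(e@ax)-.091; w=abs(e@ay)-.069; dist=np.maximum(u,w)[G==0].min(); b.append((round(float(dist)*1000,1),round(float(x),3)))
    print(y,max(b))
for p,a in(([.6045,-.155,.073],72.1),([.45,.2,.061],150),([.49,-.337,.015],84),([.49,-.118,.02],72.1)):
    for da in(0,180):
        for zz in (0,.1):
            q=robot.ik(np.array(p)+[0,0,zz],down(a+da)); print(p,a+da,zz,None if q is None else np.round(q,0))
# tall points vs gripper body at wedge grasp
for c,a in(((.49,-.337),84),((.6045,-.155),72.1)):
    a=np.radians(a); e=P[...,:2]-np.array(c); lo=(z>.07)&(z<.3)
    if c[0]>.6: lo&=z>.13
    j=abs(e@[np.cos(a),np.sin(a)])-.097; k=abs(e@[-np.sin(a),np.cos(a)])-.039
    print("clear",np.maximum(j,k)[lo].min())
E
python3 free.py | sed '1,/----/d'
```

```text
0.14 (5.8, 0.392)
0.17 (6.8, 0.408)
0.2 (6.5, 0.424)
0.23 (5.6, 0.444)
0.26 (1.3, 0.436)
0.29 (-9.1, 0.416)
[0.6045, -0.155, 0.073] 72.1 0 [   4.   24.  -17.    0.  -50. -111.]
[0.6045, -0.155, 0.073] 72.1 0.1 [   4.   18.  -10.    0.  -62. -111.]
[0.6045, -0.155, 0.073] 252.1 0 [  4.  24. -17.   0. -50.  69.]
[0.6045, -0.155, 0.073] 252.1 0.1 [  4.  18. -10.   0. -62.  69.]
[0.45, 0.2, 0.061] 150 0 [ 47.  14. -34.   0. -42. -77.]
[0.45, 0.2, 0.061] 150 0.1 [ 47.   6. -27.   0. -56. -77.]
[0.45, 0.2, 0.061] 330 0 [ 47.  14. -34.   0. -42. 103.]
[0.45, 0.2, 0.061] 330 0.1 [ 47.   6. -27.   0. -56. 103.]
[0.49, -0.337, 0.015] 84 0 [-16.  25. -23.   0. -41. -80.]
[0.49, -0.337, 0.015] 84 0.1 [-16.  18. -18.   0. -53. -80.]
[0.49, -0.337, 0.015] 264 0 [-16.  25. -23.   0. -41. 100.]
[0.49, -0.337, 0.015] 264 0.1 [-16.  18. -18.   0. -53. 100.]
[0.49, -0.118, 0.02] 72.1 0 [   9.   18.  -35.   -0.  -37. -117.]
[0.49, -0.118, 0.02] 72.1 0.1 [   9.   10.  -29.    0.  -51. -117.]
[0.49, -0.118, 0.02] 252.1 0 [  9.  18. -35.   0. -37.  63.]
[0.49, -0.118, 0.02] 252.1 0.1 [  9.  10. -29.   0. -51.  63.]
clear 0.045970472816583695
clear 0.05614497798284235
```

```bash
cat > free2.py <<'E'
import io,contextlib
with contextlib.redirect_stdout(io.StringIO()): exec(open("free.py").read())
B=xy[G==0]
for a in(60,-30,-60,-18,0):
    t=np.radians(a);ax=np.array([np.cos(t),np.sin(t)]);ay=np.array([-np.sin(t),np.cos(t)]);b=[]
    for x in np.arange(.40,.5,.005):
        for y in np.arange(-.02,.12,.005):
            e=B-[x,y]; b.append((round(float(np.maximum(abs(e@ax)-.091,abs(e@ay)-.069).min())*1000,1),round(float(x),3),round(float(y),3)))
    m=max(b);print(a,m,[None if (q:=robot.ik([m[1],m[2],.061],down(a+90+k))) is None else np.round(q) for k in(0,180)])
E
python3 free2.py
python3 - <<'E'
from h import *
R=down(72.1);print(robot.read_t())
robot.goto([.6045,-.155,.18],R);print(robot.read_t(),robot.read_position())
T=wristT();im,d=snap("wrist");np.savez("w1.npz",im=im,d=d,T=T)
P=world("wrist",d,T);z=P[...,2]
from m import fit
hs=fit(P,(z>.085)&(z<.112)&(abs(P[...,0]-.6)<.1)&(abs(P[...,1]+.155)<.1),"handle")
fit(P,(z>.052)&(z<.075)&(abs(P[...,0]-.6)<.2)&(abs(P[...,1]+.155)<.2),"cover")
cv2.imwrite("pics/w1.png",im[:,:,::-1])
E
```

```text
60 (14.3, 0.415, 0.035) [array([ 32.,   7., -43.,   0., -40., -62.]), array([ 32.,   7., -43.,   0., -40., 118.])]
-30 (31.0, 0.4, 0.05) [array([  36.,    6.,  -45.,   -0.,  -39., -156.]), array([ 36.,   6., -45.,   0., -39.,  24.])]
-60 (39.0, 0.4, 0.06) [array([ 37.,   6., -45.,   0., -39., 173.]), array([ 37.,   6., -45.,   0., -39.,  -7.])]
-18 (18.7, 0.4, 0.045) [array([  35.,    6.,  -45.,   -0.,  -39., -143.]), array([ 35.,   6., -45.,   0., -39.,  37.])]
0 (5.0, 0.41, 0.045) [array([  34.,    7.,  -44.,   -0.,  -40., -124.]), array([ 34.,   7., -44.,   0., -40.,  56.])]
0.1
3.0083 [ 0.60480358 -0.15430521  0.18003739]
handle 3324 ctr [ 602.7 -155.1] size [22.  94.7] ang 72.2 z pct [ 96.4  99.3 100.  100.5 101.5]
cover 25623 ctr [ 593.6 -152.3] size [138.6 161.5] ang 72.2 z pct [62.7 63.7 64.2 64.7 65.7]
```

```bash
python3 - <<'E'
from h import *
R=down(72.2)
robot.servo_line([.6035,-.155,.074],R,speed=.1)
print("f",robot.read_force()); robot.move_gripper(0.0); print("w",robot.read_grip_width()*88,robot.read_t())
f0=np.array(robot.read_force())
robot.servo_line([.6035,-.155,.135],R,speed=.06); print("f",np.array(robot.read_force())-f0,robot.read_grip_width()*88)
robot.servo_line([.6035,-.155,.19],R,speed=.15)
print(robot.read_t())
T=wristT();im,d=snap("scene");cv2.imwrite("pics/s1.png",im[:,:,::-1]);
E
```

```text
f [-0.23976379  0.04153785  1.06271732]
w 21.765422629202764 5.3167
f [ 0.63607299  1.15876958 -2.74719248] 21.753110078298228
7.0
```

View pics/s1.png

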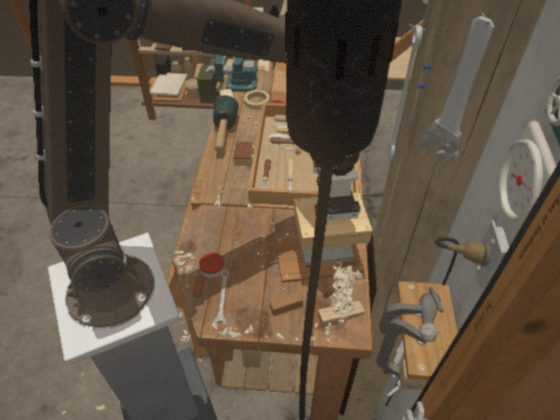

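The cover is off the plate and level in the gripper, around (335,215). The grey plate shows below it at (330,245). Placing the cover now.

```bash
python3 - <<'E'
from h import *
R=down(55); p=np.array([.415,.06])
robot.goto([*p,.17],R)
robot.servo_line([*p,.066],R,speed=.1); f0=np.array(robot.read_force())
for z in(.064,.063,.062,.061):
    robot.servo_line([*p,z],R,speed=.03); f=np.array(robot.read_force())-f0; print(z,f.round(1))
    if f[2]>2.: break
robot.move_gripper(0.8)
robot.servo_line([*p,.15],R,speed=.15); print(robot.read_t())
# look at the wedge
robot.goto([.50,-.337,.17],down(85)); robot.move_gripper(1.0)
T=wristT();im,d=snap("wrist");np.savez("w2.npz",im=im,d=d,T=T);cv2.imwrite("pics/w2.png",im[:,:,::-1])
im,d=snap("top");np.savez("top2.npz",im=im,d=d);cv2.imwrite("pics/top2.png",im[:,:,::-1])
print(robot.read_t(),robot.read_position())
E
```

```text
0.064 [ 0.   1.  -0.4]
0.063 [-0.   1.5 -0.3]
0.062 [ 0.5  0.9 -0.5]
0.061 [-5.2  0.7 14.9]
12.05
14.225 [ 0.50002736 -0.33695433  0.17005362]
```

View pics/w2.png

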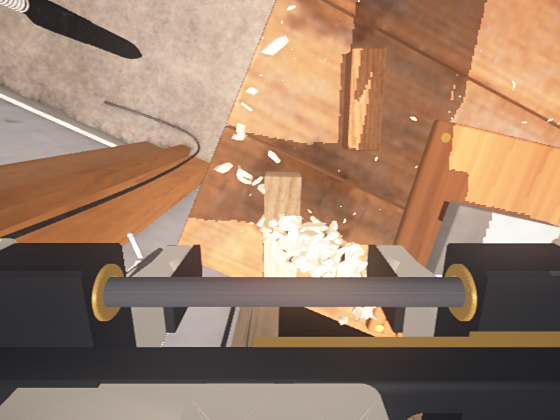

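View pics/top2.png

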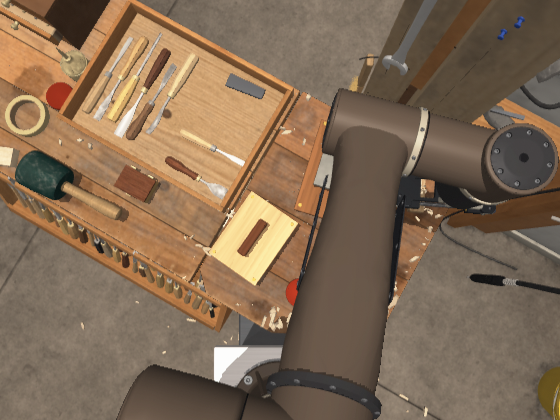

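The cover stands upright on bare bench at top (253,238). In the wrist view the wedge's thick end is at (265–301,172), it runs almost straight down the image, and shavings cover its middle.

```bash
python3 - <<'E'
from m import *
D=np.load("w2.npz");im,d,T=D["im"],D["d"],D["T"];P=world("wrist",d,T);z=P[...,2]
fit(P,win(330,400,30,170)&(z>.02)&(z<.04),"offcut")
print("bench z",np.median(z[100:150,300:330]), "board z",np.median(z[160:190,445:500]))
m=win(245,320,160,345)&(z>.008)&(z<.034)
L=[];Rr=[]
for v in [*range(170,212,3),*range(305,345,3)]:
    u=np.where(m[v])[0]
    if len(u)<15: continue
    a,b=P[v,u[0]]*1000,P[v,u[-1]]*1000; print(v,len(u),a.round(1),b.round(1))
    L.append(a);Rr.append(b)
for s in(L,Rr):
    s=np.array(s)[1:11]; k=np.polyfit(s[:,0],s[:,1],1); print("edge deg",np.degrees(np.arctan(k[0])),"y at x=490",np.polyval(k,490))
v=[ (v,np.round(np.median(P[v,272:295],axis=0)*1000,1).tolist()) for v in range(166,182,1)];print(v)
E
```

```text
offcut 3658 ctr [ 419.3 -256.8] size [30.3 84.9] ang 85.1 z pct [23.6 29.7 30.2 30.7 31.8]
bench z 0.00026756476245962113 board z 0.012449498115185142
173 35 [ 477.3 -352.4   13.4] [ 481.1 -319.1    8.5]
176 37 [ 477.4 -352.4   29.8] [ 481.  -318.9   26.5]
179 37 [ 480.1 -352.6   30.6] [ 483.1 -319.3   30.7]
182 37 [ 483.2 -353.    29.2] [ 486.3 -319.4   28.6]
185 37 [ 486.1 -353.4   29. ] [ 489.  -319.7   29.2]
188 39 [ 492.8 -358.3    8.8] [ 492.  -319.9   28.6]
191 39 [ 495.8 -357.6    9.6] [ 494.7 -320.1   29.4]
194 37 [ 495.1 -354.4   27.4] [ 498.  -320.3   27.6]
197 35 [ 498.1 -354.8   26.8] [ 500.9 -321.4   27.6]
200 36 [ 501.2 -355.1   26.1] [ 503.9 -321.7   27.4]
203 35 [ 504.1 -355.4   26.4] [ 507.3 -321.8   25.8]
206 36 [ 507.4 -355.8   25.3] [ 510.  -322.1   26.8]
209 35 [ 510.4 -356.2   25.3] [ 513.4 -322.3   25.2]
308 33 [ 628.1 -378.5    9.9] [ 632.6 -339.6    8.3]
311 43 [ 630.2 -379.6   12.3] [ 637.3 -332.     8.1]
314 53 [ 636.5 -383.     8.2] [ 641.  -324.5    9.4]
317 56 [ 637.7 -383.9   12.1] [ 646.  -318.     8.6]
320 50 [ 642.9 -387.     9.8] [ 650.9 -309.2    8.2]
323 31 [ 645.9 -388.3   11. ] [ 649.7 -309.8   15.4]
326 24 [ 650.7 -391.4    9.3] [ 649.5 -310.4   21.1]
329 16 [ 652.9 -392.5   11.7] [ 649.6 -311.    26.1]
edge deg -8.011836950520637 y at x=490 -354.50694428326415
edge deg -6.454292011802116 y at x=490 -319.84317251366366
[(166, [473.9, -334.4, 0.1]), (167, [474.9, -334.5, 0.4]), (168, [476.0, -334.6, 0.3]), (169, [476.8, -334.7, 0.3]), (170, [477.9, -334.8, 0.4]), (171, [478.9, -334.8, 0.4]), (172, [479.2, -334.9, 4.9]), (173, [479.3, -334.9, 11.2]), (174, [479.2, -334.8, 17.1]), (175, [479.3, -333.9, 23.0]), (176, [479.3, -334.8, 28.3]), (177, [480.0, -333.0, 30.1]), (178, [480.9, -335.0, 29.8]), (179, [481.9, -335.1, 30.0]), (180, [482.7, -335.1, 29.8]), (181, [483.8, -335.2, 29.6])]
```

```bash
python3 - <<'E'
from h import *
R=down(83.5); p=np.array([.4941,-.3373])
robot.goto([*p,.06],R)
f0=np.array(robot.read_force())
robot.servo_line([*p,.004],R,speed=.06); print("touch",np.array(robot.read_force())-f0)
robot.move_gripper(0.0); print("w",robot.read_grip_width()*88,robot.read_position())
robot.servo_line([*p,.10],R,speed=.1); print("f",(np.array(robot.read_force())-f0).round(2),robot.read_grip_width()*88)
robot.goto([.4226,-.097,.15],down(72.2)); robot.dwell(.1)
T=wristT();im,d=snap("wrist");np.savez("w3.npz",im=im,d=d,T=T);cv2.imwrite("pics/w3.png",im[:,:,::-1])
print(robot.read_t(),robot.read_position())
E
```

```text
touch [-0.79155761  0.26831162 -1.70563698]
w 34.62873696607196 [ 0.4940468  -0.33730643  0.00397986]
f [-0.58  0.85 -2.66] 34.83796255322531
18.9667 [ 0.42285833 -0.09773045  0.14955421]
```

View pics/w3.png

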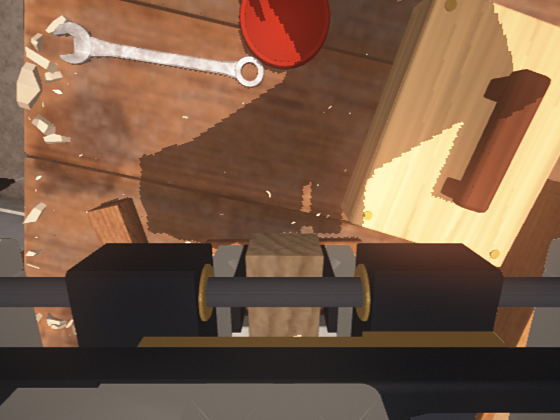

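The wedge is in the jaws at (285,270), but from here the camera looks back at the bench, not at the plate. I'll get the plate and board pose from w2, which shows the front right corners, and from the top camera.

```bash
python3 - <<'E'
from m import *
def line(q,name):
    vx,vy,x0,y0=cv2.fitLine((q*1000).astype(np.float32),cv2.DIST_HUBER,0,.01,.01).ravel()
    if vx<0: vx,vy=-vx,-vy
    print(name,"n",len(q),"pt",round(x0,1),round(y0,1),"ang",round(np.degrees(np.arctan2(vy,vx)),2))
def ana(P,w,th):
    t=np.radians(th);A=np.array([[np.cos(t),-np.sin(t)],[np.sin(t),np.cos(t)]])
    C=(P[...,:2]-[.6035,-.155])@A  # approx cradle coords
    z=P[...,2]
    for nm,lo,hi in(("plate",.042,.054),("board",.008,.017)):
        m=w&(z>lo)&(z<hi)&(abs(C[...,0])<.16)&(abs(C[...,1])<.1)
        if nm=="board": m&=(C[...,0]<-.075)
        m=cv2.morphologyEx(m.astype(np.uint8),cv2.MORPH_OPEN,np.ones((3,3)))>0
        q=C[m]*1000
        if len(q)<30: print(nm,"few");continue
        print(nm,len(q),"z",np.median(z[m])*1000,"x pct",np.percentile(q[:,0],[.3,1,99,99.7]).round(1),"y pct",np.percentile(q[:,1],[.3,1,99,99.7]).round(1))
        # front edge by y bins, right edge by x bins
        f=[(q[abs(q[:,1]-b)<2.5,0].min(),b) for b in range(-75,76,5) if (abs(q[:,1]-b)<2.5).sum()>8]
        r=[(b,q[abs(q[:,0]-b)<2.5,1].min(),q[abs(q[:,0]-b)<2.5,1].max()) for b in range(-140,100,5) if (abs(q[:,0]-b)<2.5).sum()>8]
        print(" front",[(round(float(a),1),b) for a,b in f]); print(" sides",[(a,round(float(b),1),round(float(c),1)) for a,b,c in r])
D=np.load("w2.npz");ana(world("wrist",D["d"],D["T"]),np.ones((420,560),bool),-17.8)
for n in("top","scene"):
    im,d=snap(n);np.savez(n+"3.npz",im=im,d=d);cv2.imwrite(f"pics/{n}3.png",im[:,:,::-1]);print(n);ana(world(n,d),np.ones((420,560),bool),-17.8)
# wedge in tool frame
D=np.load("w3.npz");T=D["T"];Tt=np.array(robot.camera_info("wrist")["T_tool_cam"]);P=world("wrist",D["d"],Tt)*1000
for v in range(228,268,3): print(v,np.median(P[v,265:305],axis=0).round(1))
for v in (262,266):
    ok=[(u,P[v,u].round(1).tolist()) for u in (245,250,255,315,320,325)];print(ok)
E
```

```text
plate 3416 z 48.27765658255004 x pct [-76.4 -76.3  -8.6  -6.4] y pct [-50.8 -50.6  45.5  47.2]
 front [(-76.1, -50), (-76.1, -45), (-76.2, -40), (-76.2, -35), (-76.3, -30), (-76.2, -25), (-76.3, -20), (-76.4, -15), (-76.3, -10), (-76.4, -5), (-76.4, 0), (-76.3, 5), (-76.3, 10), (-76.3, 15), (-76.5, 20), (-76.5, 25), (-76.5, 30), (-76.4, 35), (-76.5, 40), (-76.6, 45), (-71.8, 50)]
 sides [(-75, -51.1, 47.0), (-70, -51.2, 49.8), (-65, -51.1, 48.9), (-60, -51.2, 44.6), (-55, -50.9, 29.6), (-50, -50.8, 6.6), (-45, -50.8, -15.0), (-40, -50.8, -39.0), (-35, -50.8, -47.7), (-30, -50.7, -46.3), (-25, -50.7, -44.5), (-20, -50.7, -44.2), (-15, -50.8, -43.4), (-10, -50.7, -42.4), (-5, -50.4, -42.1)]
board 10317 z 12.392870091279985 x pct [-145.9 -145.2  -75.8  -75.3] y pct [-78.6 -77.9  68.   72.5]
 front [(-145.6, -75), (-145.9, -70), (-145.8, -65), (-145.8, -60), (-146.1, -55), (-145.8, -50), (-145.9, -45), (-145.8, -40), (-146.2, -35), (-146.0, -30), (-146.0, -25), (-145.9, -20), (-146.1, -15), (-146.2, -10), (-145.9, -5), (-146.2, 0), (-146.2, 5), (-146.1, 10), (-145.9, 15), (-146.2, 20), (
[... 3423 characters left out ...]
0, -77.7, 63.1), (-75, -72.7, 59.1)]
228 [-32.8   1.6 149.4]
231 [-36.    1.  149.4]
234 [15.2  1.2  0.9]
237 [15.2  1.2 -3.6]
240 [15.2  1.2 -8. ]
243 [ 15.2   1.2 -11.8]
246 [ 15.2   1.2 -15.8]
249 [ 15.2   1.2 -19.3]
252 [ 15.3   1.2 -22.9]
255 [ 15.    1.2 -25.7]
258 [ 13.7   1.2 -26.1]
261 [ 12.2   1.2 -25.9]
264 [ 10.6   1.2 -25.5]
267 [  9.    1.2 -25.3]
[(245, [11.5, -16.5, -25.3]), (250, [12.1, -14.1, -26.7]), (255, [11.4, -12.0, -25.2]), (315, [11.6, 14.8, -25.7]), (320, [12.2, 16.8, -26.9]), (325, [9.5, 19.8, -21.2])]
[(245, [9.7, -16.5, -25.6]), (250, [9.1, -14.4, -24.4]), (255, [9.9, -12.0, -26.1]), (315, [9.4, 14.9, -25.2]), (320, [9.5, 17.1, -25.5]), (325, [9.9, 19.2, -26.2])]
```

```bash
cat > ins.py <<'E'
from h import *
th=np.radians(-17.45);e=np.array([np.cos(th),np.sin(th)]);n=np.array([-e[1],e[0]]);M=np.array([.5308,-.1331]);R=down(72.55)
def at(s,z): return [*(M+e*(s-104.9)/1000),z]   # s: mm of wedge past the plate edge
def slope(k=4):
    """plate plane slope along e, (front-rear) rise over 126 mm in mm, per camera"""
    o={}
    for c in("scene","top"):
        r=[]
        for _ in range(k):
            im,d=snap(c);P=world(c,d);q=P[...,:2]-M;x=q@e;y=q@n;z=P[...,2]
            m=(x>.003)&(x<.135)&(abs(y)<.044)&(z>.040)&(z<.060)
            hue=im.max(-1).astype(int)-im.min(-1); m&=hue<40
            A=np.c_[x[m],y[m],np.ones(m.sum())]; w=np.ones(m.sum())
            for _ in range(5):
                k_=np.linalg.lstsq(A*w[:,None],z[m]*w,rcond=None)[0]; res=z[m]-A@k_; w=(abs(res)<.006)*1.
            r.append([-k_[0]*126,k_[1]*80,k_[2]+.0*k_[0]])
        r=np.array(r)*[1000/1,1000,1000]/1; r[:,0]/=1000; r[:,1]/=1000
        o[c]=(np.round(r.mean(0)*[1000/1000,1,1],4),np.round(r.std(0),4),int(m.sum()))
    return o
E
sed -i 's|            r.append.*|            r.append([-k_[0]*126,k_[1]*80,k_[2]*1000])|; s|^        r=np.array(r).*|        r=np.array(r)|; s|^        o\[c\].*|        o[c]=(r.mean(0).round(2),r.std(0).round(2),int(m.sum()))|' ins.py
python3 - <<'E'
from ins import *
robot.goto(at(-8,.05),R)
print("base",slope(),robot.read_t())
f0=np.array(robot.read_force())
robot.servo_line(at(-8,.02),R,speed=.05)
for z in(.0185,.0175,.0168,.0162,.0157,.0152):
    robot.servo_line(at(-8,z),R,speed=.03); f=np.array(robot.read_force())-f0; print(z,f.round(1),np.round(robot.read_position()[2],4))
    if f[2]>2.5: break
print(robot.read_t(),z); open("z.txt","w").write(str(z))
E
```

```text
base {'scene': (array([-9.0e-02,  3.0e-02,  4.9e+01]), array([0.24, 0.24, 0.2 ]), 846), 'top': (array([-3.000e-02, -6.000e-02,  4.704e+01]), array([0.18, 0.13, 0.06]), 1961)} 19.95
0.0185 [-0.4 -0.1  0.2] 0.0186
0.0175 [-0.1 -0.8 -0.6] 0.0175
0.0168 [ 0.6 -1.4  0.3] 0.0168
0.0162 [ 0.6 -0.4  1.5] 0.0162
0.0157 [-0.2  0.1  2.9] 0.0158
21.95 0.0157
```

```bash
python3 - <<'E'
from ins import *
z=.0159
f0=np.array(robot.read_force())
def rep(s):
    f=np.array(robot.read_force()); print(s,"push",round(f[:2]@e-f0[:2]@e,1),"lat",round(f[:2]@n-f0[:2]@n,1),"fz",round(f[2]-f0[2],1),"w",round(robot.read_grip_width()*88,2))
robot.servo_line(at(18,z),R,speed=.04);rep(18)
for s in(23,26,29,32,36,40):
    robot.servo_line(at(s,z),R,speed=.02);rep(s)
print(slope(),robot.read_t())
im,d=snap("scene");cv2.imwrite("pics/s4.png",cv2.resize(im[190:340,180:400],None,fx=3.5,fy=3.5)[:,:,::-1])
E
```

```text
18 push 1.2 lat -1.9 fz -0.6 w 34.62
23 push -0.8 lat -0.8 fz 2.1 w 35.09
26 push -2.4 lat -0.8 fz 2.9 w 35.18
29 push -8.4 lat 0.9 fz 11.0 w 34.98
32 push -15.7 lat 3.1 fz 17.7 w 34.7
36 push -18.1 lat 2.0 fz 19.6 w 34.78
40 push -17.4 lat -0.3 fz 18.8 w 34.64
{'scene': (array([ 0.5 , -0.08, 49.58]), array([0.31, 0.08, 0.23]), 852), 'top': (array([ 1.05, -0.  , 48.1 ]), array([0.55, 0.1 , 0.4 ]), 1236)} 25.15
```

View pics/s4.png

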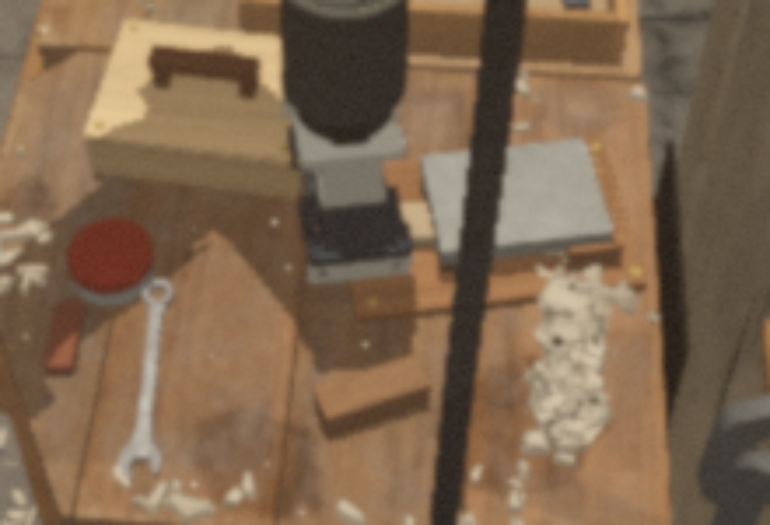

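The wedge's thin part is under the plate's front edge, near (420,225) in the crop, and the gripper is centred on the mouth. The forces are higher than they should be, so I'll check for slip in the grip and for downward pressing before pushing further.

```bash
cat >> ins.py <<'E'
Tt=np.array(robot.camera_info("wrist")["T_tool_cam"])
def grip():
    im,d=snap("wrist");P=world("wrist",d,Tt)*1000
    p=P[225:300,265:305].reshape(-1,3)
    face=p[(p[:,2]>-18)&(p[:,2]<-3)&(p[:,0]>0)&(p[:,0]<40)]; top=p[(p[:,2]<-20)&(p[:,2]>-35)&(p[:,0]>0)]
    r=[round(float(np.median(face[:,0])),2)]
    k=np.polyfit(face[:,2],face[:,0],1); r.append(("face tilt deg",round(float(np.degrees(np.arctan(k[0]))),2)))
    k=np.polyfit(top[:,0],top[:,2],1); r.append(("top z at x=10",round(float(np.polyval(k,10)),2),"slope",round(float(k[0]),3)))
    return r
def F(): 
    f=np.mean([robot.read_force() for _ in range(5)],0); return "push %.1f lat %.1f fz %.1f"%(f[:2]@e,f[:2]@n,f[2])
E
python3 - <<'E'
from ins import *
print((np.array(robot.read_position())-at(40,.0159))*1000, np.degrees(np.arccos(np.clip((robot.read_tcp_rot()*R).sum(0),-1,1))),np.array(robot.read_tcp_rot())[:,2])
print(grip(),F(),robot.read_ft_torque())
for z in(.0163,.0167,.0171,.0176):
    robot.servo_line(at(40,z),R,speed=.03); print(z,F(),grip())
print(slope(3),robot.read_t())
E
```

```text
[-5.50851385 -0.35332624 -0.49454066] [0.48636221 0.18840123 0.50771761] [-8.85645916e-03 -2.90674206e-04 -9.99960739e-01]
[15.64, ('face tilt deg', -0.52), ('top z at x=10', -25.41, 'slope', 0.072)] push -17.1 lat 0.3 fz 21.5 [ 2.10312574e+00  5.87122689e+00 -5.81716040e-03]
0.0163 push -9.6 lat 0.2 fz 6.7 [15.55, ('face tilt deg', -0.31), ('top z at x=10', -25.43, 'slope', 0.062)]
0.0167 push -7.1 lat -0.1 fz 1.2 [15.56, ('face tilt deg', -0.23), ('top z at x=10', -25.37, 'slope', 0.073)]
0.0171 push -5.1 lat -0.4 fz -2.2 [15.57, ('face tilt deg', -0.32), ('top z at x=10', -25.41, 'slope', 0.073)]
0.0176 push -3.4 lat -0.3 fz -5.0 [15.56, ('face tilt deg', -0.09), ('top z at x=10', -25.41, 'slope', 0.067)]
{'scene': (array([ 2.35,  0.  , 51.68]), array([0.39, 0.13, 0.29]), 849), 'top': (array([ 3.71,  0.21, 50.89]), array([0.09, 0.04, 0.05]), 1184)} 26.75
```

```bash
python3 - <<'E'
from ins import *
def st():
    p=np.array(robot.read_position()); print("s_act %.2f z %.2f"%((p[:2]-M)@e*1000+104.9-.4,p[2]*1000),F(),robot.read_ft_torque()[:2].round(2))
robot.servo_line(at(40,.0167),R,speed=.03);robot.dwell(.2);st();print(slope(4))
for s in(44,48):
    robot.servo_line(at(s,.0167),R,speed=.02);robot.dwell(.2);st();print(slope(4))
print(grip(),robot.read_t())
E
```

```text
s_act 39.77 z 16.77 push -2.9 lat -0.3 fz -3.5 [0.22 1.22]
{'scene': (array([ 2.82,  0.08, 51.86]), array([0.1 , 0.33, 0.03]), 845), 'top': (array([ 2.99, -0.06, 50.19]), array([0.37, 0.36, 0.27]), 1185)}
s_act 43.98 z 16.81 push -1.1 lat -0.5 fz -4.6 [-0.04  0.71]
{'scene': (array([ 3.2 ,  0.25, 52.44]), array([0.27, 0.28, 0.19]), 841), 'top': (array([ 3.57,  0.12, 50.81]), array([0.3 , 0.25, 0.19]), 1097)}
s_act 47.33 z 16.60 push -3.9 lat -1.4 fz -4.6 [0.26 1.3 ]
{'scene': (array([ 3.38,  0.1 , 52.72]), array([0.21, 0.23, 0.15]), 853), 'top': (array([ 4.09, -0.14, 51.3 ]), array([0.4 , 0.13, 0.32]), 1015)}
[15.57, ('face tilt deg', -0.08), ('top z at x=10', -25.42, 'slope', 0.067)] 29.55
```

```bash
cat >> ins.py <<'E'
def st():
    p=np.array(robot.read_position()); print("s_act %.2f z %.2f"%((p[:2]-M)@e*1000+104.9-.4,p[2]*1000),F(),np.array(robot.read_ft_torque())[:2].round(2))
E
python3 - <<'E'
from ins import *
robot.servo_line(at(52,.0164),R,speed=.02);robot.dwell(.2);st()
robot.servo_line(at(52,.0161),R,speed=.02);robot.dwell(.3);st();print(slope(6))
# plate front edge position from scene/top
for c in("scene","top"):
    a=[]
    for _ in range(3):
        im,d=snap(c);P=world(c,d);q=P[...,:2]-M;x=q@e*1000;y=q@n*1000;z=P[...,2]
        g=(im.max(-1).astype(int)-im.min(-1)<40)&(z>.044)&(z<.062)&(abs(y)<46)
        a.append([np.percentile(x[g],1),np.percentile(x[g],99)])
    print(c,np.mean(a,0).round(1))
print(grip(),robot.read_t())
E
```

```text
s_act 52.31 z 16.65 push -0.1 lat 0.7 fz -4.2 [-0.07  0.4 ]
s_act 52.20 z 16.30 push 2.3 lat -0.5 fz -4.9 [-0.21 -0.56]
{'scene': (array([3.840e+00, 4.000e-02, 5.326e+01]), array([0.09, 0.15, 0.04]), 839), 'top': (array([ 4.18,  0.13, 51.38]), array([0.53, 0.19, 0.43]), 931)}
scene [-486.8  195.5]
top [ 47.8 198.2]
[15.52, ('face tilt deg', -0.12), ('top z at x=10', -25.4, 'slope', 0.074)] 31.6
```

```bash
python3 - <<'E'
from ins import *
for z in(.0158,.0155,.0152,.0149):
    robot.servo_line(at(52,z),R,speed=.02);robot.dwell(.25);print(z,end=" ");st()
    if np.mean([robot.read_force()[2] for _ in range(8)])>0: break
print(slope(8));print(grip(),robot.read_t())
im,d=snap("scene");cv2.imwrite("pics/s5.png",cv2.resize(im[190:340,180:400],None,fx=3.5,fy=3.5)[:,:,::-1])
E
```

```text
0.0158 s_act 51.58 z 15.80 push 1.7 lat 0.1 fz -3.9 [ 0.01 -0.58]
0.0155 s_act 51.54 z 15.48 push 2.0 lat 0.3 fz -3.6 [ 0.09 -0.46]
0.0152 s_act 51.56 z 15.42 push -1.5 lat 0.7 fz 5.3 [0.54 0.73]
{'scene': (array([3.140e+00, 1.000e-02, 5.232e+01]), array([0.28, 0.18, 0.14]), 847), 'top': (array([ 3.45,  0.12, 50.64]), array([0.64, 0.18, 0.53]), 935)}
[15.54, ('face tilt deg', -0.1), ('top z at x=10', -25.43, 'slope', 0.079)] 33.95
```

View pics/s5.png

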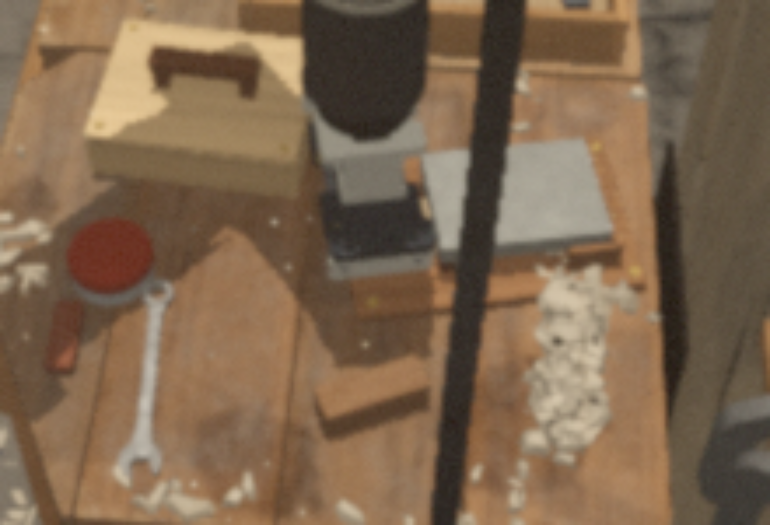

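The wedge is seated on the board, the force stepped up at z = 15.4 mm, and the lift is about 3.5 mm. I'll push a little further and reseat it.

```bash
python3 - <<'E'
from ins import *
robot.servo_line(at(53,.0157),R,speed=.02)
robot.servo_line(at(55.5,.0157),R,speed=.02);robot.dwell(.2);st()
for z in(.0154,.0152):
    robot.servo_line(at(55.5,z),R,speed=.02);robot.dwell(.3);print(z,end=" ");st()
    if np.mean([robot.read_force()[2] for _ in range(8)])>0: break
robot.dwell(.5)
print(slope(10));st();print(grip(),robot.read_t())
E
```

```text
s_act 52.87 z 15.42 push -10.3 lat 2.6 fz 9.2 [1.81 3.08]
0.0154 s_act 52.90 z 15.41 push -11.3 lat 3.2 fz 12.5 [2.03 3.58]
{'scene': (array([ 3.22, -0.  , 52.48]), array([0.25, 0.23, 0.17]), 858), 'top': (array([3.570e+00, 2.000e-02, 5.083e+01]), array([0.35, 0.19, 0.3 ]), 876)}
s_act 52.91 z 15.42 push -10.4 lat 2.2 fz 12.8 [2.09 3.55]
[15.58, ('face tilt deg', -0.05), ('top z at x=10', -25.45, 'slope', 0.067)] 36.825
```

```bash
python3 - <<'E'
from ins import *
robot.servo_line(at(55.5,.0162),R,speed=.02);robot.dwell(.2);st()
for z in(.0157,.0154,.0152,.0151):
    robot.servo_line(at(55.5,z),R,speed=.02);robot.dwell(.3);print(z,end=" ");st()
    if np.mean([robot.read_force()[2] for _ in range(8)])>-1: break
robot.dwell(.5)
print(slope(12));st();print(grip(),robot.read_t())
E
```

```text
s_act 54.46 z 15.66 push -3.9 lat -0.2 fz -4.0 [0.28 1.41]
0.0157 s_act 55.01 z 15.62 push -4.2 lat -1.1 fz -4.3 [0.11 1.44]
0.0154 s_act 55.16 z 15.47 push -4.2 lat -1.1 fz -3.1 [0.06 1.64]
0.0152 s_act 55.20 z 15.46 push -4.6 lat -1.1 fz 1.0 [0.18 2.01]
{'scene': (array([ 3.46,  0.09, 52.79]), array([0.21, 0.14, 0.13]), 839), 'top': (array([ 4.01,  0.1 , 51.22]), array([0.72, 0.29, 0.66]), 855)}
s_act 55.18 z 15.45 push -5.1 lat -0.6 fz 1.3 [0.18 1.96]
[15.57, ('face tilt deg', 0.21), ('top z at x=10', -25.46, 'slope', 0.063)] 40.675
```

```bash
python3 - <<'E'
from ins import *
from m import fit
im,d=snap("top");P=world("top",d);z=P[...,2];x,y=P[...,0],P[...,1]
fit(P,(z>.042)&(z<.06)&(abs(x-.415)<.12)&(abs(y-.06)<.12),"cover top")
fit(P,(z>.02)&(z<.04)&(abs(x-.5525)<.06)&(abs(y-.352)<.06),"box")
im,d=snap("scene");P=world("scene",d);z=P[...,2];x,y=P[...,0],P[...,1]
fit(P,(z>.02)&(z<.04)&(abs(x-.42)<.06)&(abs(y+.256)<.05),"offcut")
st();robot.job_done();print(robot.read_t())
E
```

```text
cover top 526 ctr [415.    9.6] size [ 52.2 110.1] ang 55.0 z pct [45.9 49.7 51.5 53.2 55.9]
box 897 ctr [553.3 353. ] size [88.  68.1] ang 61.0 z pct [25.8 32.6 34.4 36.1 39.1]
offcut 376 ctr [ 419.6 -258.9] size [33.4 85.5] ang 84.4 z pct [21.6 28.5 30.1 31.8 34.5]
s_act 55.17 z 15.47 push -4.8 lat -2.1 fz 0.4 [0.12 1.95]
the job is handed in; nothing more can be done
the job is handed in; nothing more can be done
```

I finished the job and handed it in at about 41 s. The cover is off the plate, and the wedge is holding the plate's front edge up by about 4 mm, with the gripper still on the wedge.

- **Cover:** it stands upright on bare bench at about (0.415, 0.06). In the last check its top was at 51.5 mm, against 52 mm expected. The arm hid part of it, so I could not check its full outline.
- **Wedge:** it is about 55 mm past the plate's front edge and flat on the base board. I lowered it until the contact force rose. The push is about 5 N, and it slipped only about 0.4 mm in the grip.
- **Lift:** the scene camera gave about 3.8 mm and the top camera 4.2–4.4 mm. The wedge geometry gives 3.9–4.3 mm. The two sides are level to about 0.1 mm.
- **Bystanders:** the box and offcut are where they were, to within about 1–3 mm of measuring noise.

**What went wrong on the way:**
- During the first push the tool pressed down with about 20 N, and the wedge stuck about 5 mm short.
- I raised the tool slightly, pushed on and lowered the wedge back onto the board, more than once. At times the wedge was up to about 2 mm off the board, and the arm carried part of the plate's weight through it.

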